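# Open the push-and-turn safety cap of a solvent can

### The arm

A 6-joint arm with a two-finger parallel gripper is mounted at the origin on the work surface. World frame = base frame: x ahead of the robot, y to its left, z up, the work surface at z = 0. Lengths are in m, angles in rad, forces in N, time in s.
With the tool pointing down it reaches from about 0.3 to 0.875 m from the base axis. Payload 6.4 kg.
Tool frame: the origin (TCP) lies midway between the tips of the shut fingers; the grasp point (between the pads) lies 19 mm behind it; z points along the fingers, y is the direction in which the jaws open and shut (so a half turn about z gives the same grasp; the last joint's range is limited). The gripper opens to 85 mm and grips with 20 to 120 N. Pads are 22 mm wide; open, the fingers measure 114 mm over their backs; the gripper's body (76 mm by 85 mm) begins 54 mm behind the grasp point. The pads swing forward as they close: fully open they stand 13 mm farther back than shut.
Start: joints at [0.934, 0.181, 1.607, -0, 1.354, -0.206], TCP at [0.24, 0.522, 0.231] pointing down, gripper open.
Joint ranges: [-2.99, 2.99], [-0.89, 2.07], [0.3, 2.58], [-1.14, 4.28], [0, 2.63], [-3.12, 3.12]. Speed limits (rad/s): [2.57, 2.57, 3.01, 3.14, 3.14, 3.14].

### API

Orientations are given as [roll, pitch, yaw] about the fixed x, y, z axes, in that order (R = Rz(yaw) Ry(pitch) Rx(roll)).
In Python, from station import get_obs, snapshot, camera_info, close_job gives the robot as it stands. The module is installed in compiled form; this text tells all that it offers.
- The arm moves only by the tool carry_out, never from a script. Its argument "plan" is a list of rows, each a list of 6 numbers: the shift along the tool's x, y, z in cm, then the turn, a rotation vector about the tool's x, y, z in degrees. In form: [[x, y, z, ax, ay, az], ...]. A call has 1 to 12 rows; each row shifts and turns the commanded pose from where the row before left it, along the tool's axes as they then stand; what a row does not reach is not made up. A row lasts 1/8 s, in which the tool goes at most 62.5 mm and 10.7 degrees, less where a joint would pass 70% of its speed; a pose out of reach is approached as far as the arm can. A call with a gripper value outside its range is refused whole. "grip" is the finger opening in cm, from 0 to 8.54, set as the call begins (left out, the last holds). The fingers move at their own pace and stop on an object; "grip_force" is the grip in N (left out, the last holds). Time passes only in rows, so rows that do not move let the fingers close. It gives the time, the measured TCP pose, the force and the opening at its end, in the units of the state.
- get_obs(): the state, without advancing time (a new reading comes with each control period).
- snapshot(name): name is "scene" or "side" or "wrist"; returns (picture, depth): 420x560x3 uint8, red, green, blue; 420x560 float32, m along the optical axis (not along the pixel's ray), 0 where there is no reading.
- camera_info(name): a dict with "camera_matrix" (3x3 intrinsics, pixels), "dist_coeffs" ([k1, k2, p1, p2, k3] as OpenCV has them; the pictures are not rectified), "R" (3x3) and "t" (3): a world point X has camera coordinates R X + t; the wrist camera has in their place "hand_eye" (4x4, takes a point from camera to tool coordinates, whose origin is the TCP and whose axes are the flange's). Camera axes: x right, y down, z forward; pixel columns grow to the right and rows downward; lengths in m; the calibration is good to about 2 mm. A picture is of the moment at which its call begins: read the wrist's pose just before it. camera_info takes no time and is no camera call.
- close_job(): hands the job in, once; it reports no verdict.
The state is a dict: "time": time; "joints": joint angles; "joint_vel": joint speeds; "effort": joint torques, N m; "tcp_pos": TCP position; "orientation": TCP orientation; "wrist_force": force on the tool from outside, world axes, zero at the start; "wrist_torque": the same for the moment, N m; "grip_width": finger opening in m.
Only numpy, scipy, OpenCV 4.12 (cv2) and the standard library are available. Lean on these libraries where they do the work, as an engineer would, in place of code of your own. Each camera call takes 0.05 s, during which the arm holds its last target. There are 200 camera calls.

### The job

Open the blue solvent can in the wooden caddy: push its red safety cap down against the spring, turn it anticlockwise until the cap's white arrow lines up with the yellow open mark on the can's shoulder, and lift it off. Set the cap down gently, rim down, on the round cork pad in the steel tray and let go. Do not drop the cap, and do not knock over or shove the bottles, jar or sanding block standing near by.

Things in the scene. Friction and masses are not known exactly. Their poses are not given: they have to be found in the camera images.
- cap_center (a point): Centre (17 mm above the rim) of the loose red hexagonal safety cap: 34 mm high, 44 mm across flats, 50 across corners, about 70 g. z points up out of its top, x along the white arrow on it. Flats face +x and every 60 degrees from it; grip it across two flats. At the start it is locked on the neck, its arrow 70 to 80 degrees clockwise (from above) of the open mark's direction.
- can: Round blue steel can, 72 mm diameter, fixed upright in the middle bay of the caddy, at any yaw. Origin: centre of its underside (12 mm above the bench); its flat shoulder is 110 mm above the origin and the capped neck stands on it. Its +x axis points from the neck towards the yellow open mark.
- open_mark (a point): Yellow open mark, a stripe 10 mm wide on the can's shoulder, running on 30 mm down its side; this point lies on the shoulder, 30.5 mm out from the neck's axis. With the arrow within 8 degrees of its direction the cap's two lugs are free and it lifts straight up; some 12 degrees beyond, it meets a stop. It must rise about 20 mm to clear the neck.
- neck (a point): Middle of the can's flat shoulder, on the axis of neck and cap; axes as the can's. The locked cap's rim is 8.5 mm above it, its top 42.5 mm. The locked cap can neither turn nor lift. Pushed down 6 mm or more (8.5 mm at most: rim on shoulder) and kept down, it turns anticlockwise, seen from above.
- seal (a joint): Travel (m) of the sprung white disc inside the neck that pushes the cap up: 0 at rest, growing as the cap is pushed down, to about 0.0085. The push takes about 4 N at first, 9 N at 6 mm and 12 N at 8.5 mm.
- caddy: Fixed plywood caddy, 130 mm (x) by 250 mm (y), end walls 67 mm high, with three bays along its y axis: the can in the middle, a bottle about 80 mm either side. Origin: centre of its underside. Fingers beside the cap have free room along the caddy's x axis but little along its y axis.
- glue_center (a point): Centre (half-way up) of the yellow glue bottle, loose, 56 mm diameter, 175 mm high, standing in an outer bay of the caddy on its 12 mm floor (top 187 mm above the bench, the cap's top being at 165 mm). Leave it alone.
- oil_center (a point): Centre of the loose amber oil can, 56 mm diameter, 165 mm high, in the other outer bay. Leave it alone.
- tray: Fixed dark steel tray, 120 mm (x) by 300 mm (y), 14 mm high, floor 4 mm above the bench. Origin: centre of its underside. Three places about 95 mm apart along its y axis hold the cork pad, the filler jar and the sanding block, in any order.
- pad_top (a point): Centre of the top of the fixed round cork pad, 68 mm diameter, 4 mm thick, lying in the tray: its top is 8 mm above the bench.
- filler_center (a point): Centre of the loose filler jar with green lid, 52 mm diameter, 65 mm high, in the tray. Leave it alone.
- sander_center (a point): Centre of the loose cork sanding block, 66 by 50 mm, 37 mm high, in the tray. Leave it alone.
- board_top (a point): Middle of the top edge of a fixed wooden board held upright between caddy and tray, 200 mm long along its x axis, 16 mm thick, top 215 mm above the bench; its two steel feet are 50 mm wide. Carry the cap over or round it.
Things that resemble listed ones, but are neither listed nor needed, are in the scene too. Several things look just like the part that bears pad_top: the one meant starts farthest from the robot's base.

How it is judged:
On the way, in this order (a step that is already met when the one before it is completed fails the run):
1. the cap is pushed down against its spring by more than 5 mm (value of joint seal above 0.005 m), for 0.1 s.
2. the cap, still on the neck, is turned until its arrow points along the open mark's direction (within 0.3 rad) (angle between the x axis of cap_center and the x axis of can, either way round below 0.3 rad and horizontal distance between cap_center and neck below 0.008 m and z of cap_center in the frame of neck below 0.03 m), for 0.1 s.
At the end, for the whole second after the job is handed in: The cap stands rim down and upright (within 0.12 rad) on the cork pad, its centre within 20 mm of the pad's centre, at rest and released (horizontal distance between cap_center and pad_top below 0.02 m and z of cap_center in the frame of pad_top between 0.013 and 0.022 m and angle between cap_center's own z axis and vertical below 0.12 rad and linear speed of cap below 0.02 m/s); the robot touches nothing.
It fails at once if the glue bottle is knocked over or shoved out of place (distance of glue_center from where it was at the start of the episode above 0.03 m or angle between glue_center's own z axis and vertical above 0.35 rad).
It fails at once if the oil can is knocked over or shoved out of place (distance of oil_center from where it was at the start of the episode above 0.03 m or angle between oil_center's own z axis and vertical above 0.35 rad).
It fails at once if the filler jar is knocked over or shoved out of place (distance of filler_center from where it was at the start of the episode above 0.03 m or angle between filler_center's own z axis and vertical above 0.35 rad).
It fails at once if the sanding block is knocked over or shoved out of place (distance of sander_center from where it was at the start of the episode above 0.03 m or angle between sander_center's own z axis and vertical above 0.35 rad).
It fails at once if the cap is dropped or thrown (moves faster than 0.6 m/s while not held) (linear speed of cap above 0.6 m/s and contact force between the fingers and cap below 0.1 N).
It also fails if it takes over 45 s, if anything falls off the work surface, if the arm or the gripper's body presses on something with over 40 N, if the wrist force passes 120 N, or if a joint passes its speed limit or range.

## Working session

There is one attempt and no reset: what is moved stays moved. The work goes in short steps, Python scripts to look and compute and a tool call to move; the robot and the scene stay as the last step left them, time stands still between calls to the robot, and variables do not carry over. Pictures are saved under pics/ and viewed, about 8 in all and at most 12, crops included, and the job is handed in when it is done.

Besides the shell and the picture viewer there is one more tool, called in YAML: its name, and indented under it one key for each argument. carry_out: Moves the arm, as the interface text tells. Its arguments: {"type":"object","properties":{"plan":{"type":"array"},"grip":{"type":"number"},"grip_force":{"type":"number"}},"required":["plan"]}

```bash
mkdir -p pics; cat > h.py <<'E'
import numpy as np, cv2
from station import *
from scipy.spatial.transform import Rotation as Ro
def snap(n,f=None):
    o=get_obs(); im,d=snapshot(n); 
    c=camera_info(n); K=np.array(c["camera_matrix"]);D=np.array(c["dist_coeffs"])
    if "R" in c: R=np.array(c["R"]).T; t=-R@np.array(c["t"])
    else:
        H=np.array(c["hand_eye"]); Rt=Ro.from_euler('xyz',o["orientation"]).as_matrix()
        R=Rt@H[:3,:3]; t=Rt@H[:3,3]+np.array(o["tcp_pos"])
    if f: cv2.imwrite("pics/"+f,im[:,:,::-1])
    np.savez("last_"+n,im=im,d=d,K=K,D=D,R=R,t=t); return load(n)
class V: pass
def load(n):
    z=np.load(f"last_{n}.npz"); v=V(); [setattr(v,k,z[k]) for k in z.files]; return v
def rays(v,px):
    u=cv2.undistortPoints(np.array(px,float).reshape(-1,1,2),v.K,v.D).reshape(-1,2)
    return np.c_[u,np.ones(len(u))]@v.R.T
def plane(v,px,z):
    r=rays(v,px); return v.t+r*((z-v.t[2])/r[:,2])[:,None]
def cloud(v):
    h,w=v.d.shape; g=np.stack(np.meshgrid(np.arange(w),np.arange(h)),-1).reshape(-1,2)
    return (v.t+rays(v,g)*v.d.reshape(-1,1)).reshape(h,w,3)
E
python3 - <<'E'
from h import *
print(get_obs())
a=snap("scene","scene.png");b=snap("side","side.png")
for n in("scene","side"):
    v=load(n);print(n,v.t,v.R[:,2])
snap("wrist","wrist.png")
E
```

```text
{'time': 0.0, 'joints': array([ 9.33671803e-01,  1.81543361e-01,  1.60797256e+00, -1.43617874e-05,
        1.35382958e+00, -2.06283290e-01]), 'joint_vel': array([ 0.00076891,  0.00103647, -0.00122344, -0.00032975,  0.00020089,
       -0.00103471]), 'effort': array([ 7.71559698e-04, -4.44857848e+01, -3.51349890e+01, -3.56802946e-05,
        8.66296585e-03, -5.75206997e-06]), 'tcp_pos': array([0.23978852, 0.52201524, 0.23039999]), 'orientation': array([-3.13987410e+00, -3.45300224e-04,  2.71075423e+00]), 'wrist_force': array([ 1.22317082,  0.33935254, -0.1830654 ]), 'wrist_torque': array([ 0.07437481, -0.02299854,  0.06640008]), 'grip_width': 0.08536070218596527}
scene [ 1.42759176 -0.17911933  0.93431825] [-0.76396358  0.14305545 -0.6292017 ]
side [ 0.3595845  -1.19897491  0.9060795 ] [ 0.07049675  0.84930921 -0.52316734]
```

View pics/scene.png

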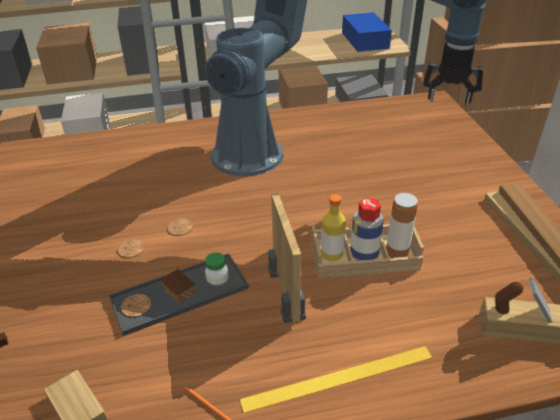

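View pics/side.png

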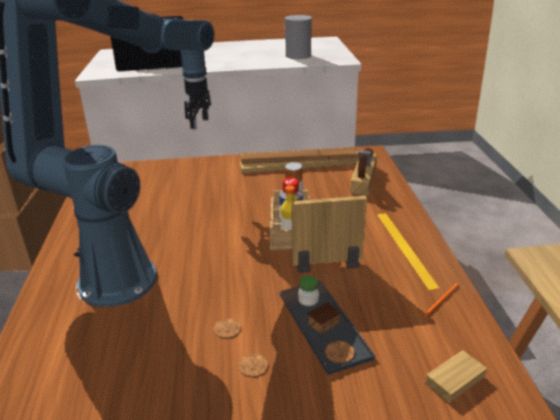

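In the scene view the can with its red cap is at about (368,212), the glue bottle at (333,230) and the oil can at (402,225). There are three cork discs: (135,306) in the tray, and (131,248) and (180,227) on the bench. The one in the tray fits the description and looks farthest from the base. I'll measure all three and confirm in a crop.

```bash
python3 - <<'E'
from h import *
v=load("scene");s=load("side")
for p in [(135,306),(131,248),(180,227)]:
    X=plane(v,[p],.006)[0];print("disc scene",p,X.round(3),np.hypot(*X[:2]).round(3))
for p in [(340,352),(253,365),(227,328)]:
    X=plane(s,[p],.006)[0];print("disc side",p,X.round(3))
for n,box in(("scene",(340,190,400,230)),("side",(270,170,310,200))):
    w=load(n);C=cloud(w);hsv=cv2.cvtColor(w.im,cv2.COLOR_RGB2HSV)
    m=((hsv[...,0]<6)|(hsv[...,0]>172))&(hsv[...,1]>150)&(hsv[...,2]>90)
    x0,y0,x1,y1=box;mm=np.zeros_like(m);mm[y0:y1,x0:x1]=m[y0:y1,x0:x1]
    P=C[mm];print(n,len(P),np.median(P,0).round(3),P.min(0).round(3),P.max(0).round(3))
# top-ish heights
C=cloud(v)
for nm,(u,w) in dict(glue=(335,200),oil=(404,200),jar=(215,261),block=(179,282),cap=(369,206)).items(): print(nm,C[w,u].round(3))
B=[(275,199),(291,197)]
print("board",[plane(v,[p],.215)[0].round(3) for p in [(275,199),(297,293)]])
print("tray corners",[plane(v,[p],.014)[0].round(3) for p in [(111,295),(127,325),(249,288),(236,262)]])
print("caddy corners",[plane(v,[p],.067)[0].round(3) for p in [(314,250),(421,240)]])
a=cv2.resize(v.im[190:330,90:250],None,fx=2.5,fy=2.5,interpolation=2)
b=cv2.resize(v.im[180:285,300:435],None,fx=3,fy=3,interpolation=2)
H=max(len(a),len(b));o=np.zeros((H,a.shape[1]+b.shape[1],3),np.uint8);o[:len(a),:a.shape[1]]=a;o[:len(b),a.shape[1]:]=b
cv2.imwrite("pics/crop1.png",o[:,:,::-1]);print(o.shape)
E
```

```text
disc scene (135, 306) [ 0.564 -0.347  0.006] 0.663
disc scene (131, 248) [ 0.365 -0.357  0.006] 0.51
disc scene (180, 227) [ 0.31  -0.229  0.006] 0.385
disc side (340, 352) [ 0.564 -0.347  0.006]
disc side (253, 365) [ 0.362 -0.363  0.006]
disc side (227, 328) [ 0.305 -0.235  0.006]
scene 352 [0.53  0.205 0.159] [ 0.289  0.186 -0.002] [0.543 0.321 0.169]
side 113 [0.524 0.202 0.163] [0.492 0.183 0.134] [0.541 0.269 0.168]
glue [0.514 0.127 0.189]
oil [0.535 0.284 0.178]
jar [ 0.525 -0.155  0.07 ]
block [ 0.547 -0.242  0.042]
cap [0.524 0.206 0.166]
board [array([ 0.513, -0.009,  0.215]), array([ 0.79 , -0.025,  0.215])]
tray corners [array([ 0.526, -0.4  ,  0.014]), array([ 0.623, -0.363,  0.014]), array([ 0.573, -0.087,  0.014]), array([ 0.481, -0.104,  0.014])]
caddy corners [array([0.536, 0.076, 0.067]), array([0.559, 0.333, 0.067])]
(350, 805, 3)
```

View pics/crop1.png

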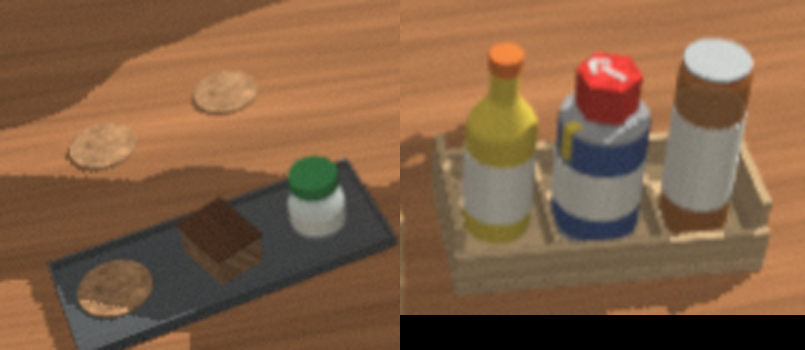

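The crop confirms it: the tray disc (0.663 m from the base) is the farthest of the three, so it is the pad. The can's yellow mark is on its left side in this view. There is also a pale line on the shoulder, which is not the mark. Next I'll look from above with the wrist camera.

```bash
python3 - <<'E'
from h import *
o=get_obs();R=Ro.from_euler('xyz',o["orientation"]).as_matrix()
c=camera_info("wrist");print(np.array(c["hand_eye"]).round(3),c["camera_matrix"]);print(R.round(2))
print("up .12", (R.T@[0,0,.12]).round(3)); 
H=np.array(c["hand_eye"])
# aim: camera above cap
print("to put TCP over cap:",(R.T@(np.array([.525,.205,.35])-o["tcp_pos"])).round(3))
print("cam offset world",(R@H[:3,3]).round(3),"cam dir",(R@H[:3,2]).round(3))
E
```

```text
[[-0.001 -0.948 -0.318  0.083]
 [ 1.    -0.001 -0.001  0.   ]
 [ 0.001 -0.318  0.948 -0.143]
 [ 0.     0.     0.     1.   ]] [[375.24357672   0.         281.162662  ]
 [  0.         375.24357672 213.53320284]
 [  0.           0.           1.        ]]
[[-0.91  0.42 -0.  ]
 [ 0.42  0.91 -0.  ]
 [ 0.   -0.   -1.  ]]
up .12 [ 0.   -0.   -0.12]
to put TCP over cap: [-0.391 -0.169 -0.119]
cam offset world [-0.075  0.035  0.143] cam dir [ 0.288 -0.135 -0.948]
```

carry_out:
  plan:
    - [0,0,-2,0,0,0]
    - [0,0,-4,0,0,0]
    - [-4.3,-1.9,0,0,0,0]
    - [-4.4,-1.9,0,0,0,0]
    - [-4.4,-1.9,0,0,0,0]
    - [-4.4,-1.9,0,0,0,0]
    - [-4.4,-1.9,0,0,0,0]
    - [-4.4,-1.9,0,0,0,0]
    - [-4.4,-1.9,0,0,0,0]
    - [-4.4,-1.9,0,0,0,0]
    - [-4.0,-1.7,0,0,0,0]
    - [0,0,0,0,0,0]

```text
time: 1.65
tcp_pos: [0.5262, 0.2032, 0.2907]
orientation: [-3.141, -0.0, 2.707]
wrist_force: [-0.2, 0.1, -0.7]
grip_width: 0.0852
```

```bash
python3 - <<'E'
from h import *
o=get_obs();print(o["time"],o["tcp_pos"],o["orientation"],o["joints"].round(3))
v=snap("wrist");cv2.imwrite("pics/w1.png",cv2.resize(v.im,(784,588),interpolation=2)[:,:,::-1])
E
```

```text
1.65 [0.52624914 0.20321859 0.29065776] [-3.14070865e+00 -3.47029157e-04  2.70668184e+00] [ 1.580e-01  1.130e-01  1.564e+00 -1.000e-03  1.466e+00 -9.770e-01]
```

View pics/w1.png

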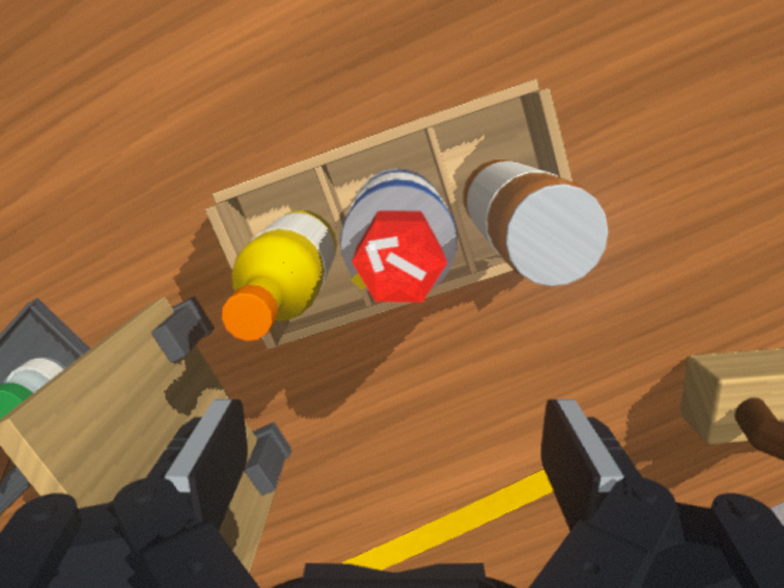

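The wrist view (shown at 1.4x) has the cap top at (402,255). Its white arrow runs from the tail at (424,274) to the head at (368,247), and the yellow mark is at (360,283) on the shoulder. Now I'll compute the angles.

```bash
cat > cap.py <<'E'
from h import *
def measure(v,ztop=.1645,u0=None):
    hsv=cv2.cvtColor(v.im,cv2.COLOR_RGB2HSV);h,s,b=cv2.split(hsv)
    red=(((h<6)|(h>172))&(s>150)&(b>80)).astype(np.uint8)
    n,l,st,ce=cv2.connectedComponentsWithStats(cv2.morphologyEx(red,cv2.MORPH_CLOSE,np.ones((5,5))))
    i=1+np.argmax(st[1:,4]);c=max(cv2.findContours((l==i).astype(np.uint8),0,1)[0],key=cv2.contourArea)
    hull=cv2.convexHull(c);fill=cv2.drawContours(np.zeros_like(red),[hull],0,1,-1)
    top=(fill>0)&(b>215) if False else fill>0
    wh=cv2.erode(fill,np.ones((5,5)))*((s<110)&(b>140)).astype(np.uint8)
    ys,xs=np.nonzero(wh);W=plane(v,np.c_[xs,ys],ztop)[:,:2]
    return hull,fill,W,hsv
if __name__=="__main__":
    v=load("wrist");hull,fill,W,hsv=measure(v)
    P=plane(v,hull.reshape(-1,2),.1645)[:,:2]
    ap=cv2.approxPolyDP(hull,4,True).reshape(-1,2);A=plane(v,ap,.1645)[:,:2]
    print("hull px",ap.tolist());print("hex",A.round(4).tolist())
    m=A.mean(0);print("centre",m,"min circle",cv2.minEnclosingCircle(P.astype(np.float32)))
    e=np.roll(A,-1,0)-A;print("edges len",np.linalg.norm(e,axis=1).round(4),"dir mod60",(np.degrees(np.arctan2(e[:,1],e[:,0]))%60).round(1))
    ch,cs,cb=[hsv[...,k] for k in range(3)]
    w0=W.mean(0);u,sv,vt=np.linalg.svd(W-w0);d=vt[0];print("arrow pts",len(W),w0,"axis deg",np.degrees(np.arctan2(d[1],d[0])))
    ye=(ch>20)&(ch<34)&(cs>150)&(cb>80);ye[:, :230]=0;ye[:,275:]=0;ye[:190]=0;ye[220:]=0
    ys,xs=np.nonzero(ye);print("yellow px",xs.min(),xs.max(),ys.min(),ys.max(),len(xs));Y=plane(v,np.c_[xs,ys],.122)[:,:2];print(Y.mean(0))
    C=cloud(v);C=C[(fill>0)&(C[...,2]>.158)];print("depth top",C.mean(0),np.median(C[:,2]))
    a=cv2.resize(v.im[140:230,230:340],None,fx=7,fy=6.5,interpolation=2);cv2.imwrite("pics/capcrop.png",a[:,:,::-1])
E
python3 cap.py
```

```text
hull px [[299, 151], [318, 189], [301, 215], [269, 215], [251, 187], [270, 151]]
hex [[0.4956, 0.2312], [0.5273, 0.2325], [0.5405, 0.2128], [0.5303, 0.1908], [0.505, 0.1881], [0.4868, 0.2124]]
centre [0.51424555 0.21128578] min circle ((0.5136784315109253, 0.21187655627727509), 0.026975687593221664)
edges len [0.0317 0.0238 0.0242 0.0255 0.0303 0.0208] dir mod60 [2.2 3.9 5.  5.9 6.8 5. ]
arrow pts 482 [0.51134722 0.20794027] axis deg 34.65745617409935
yellow px 230 260 191 206 66
[0.52483279 0.17647105]
depth top [0.51429953 0.21167425 0.16637636] 0.165030216416009
```

View pics/capcrop.png

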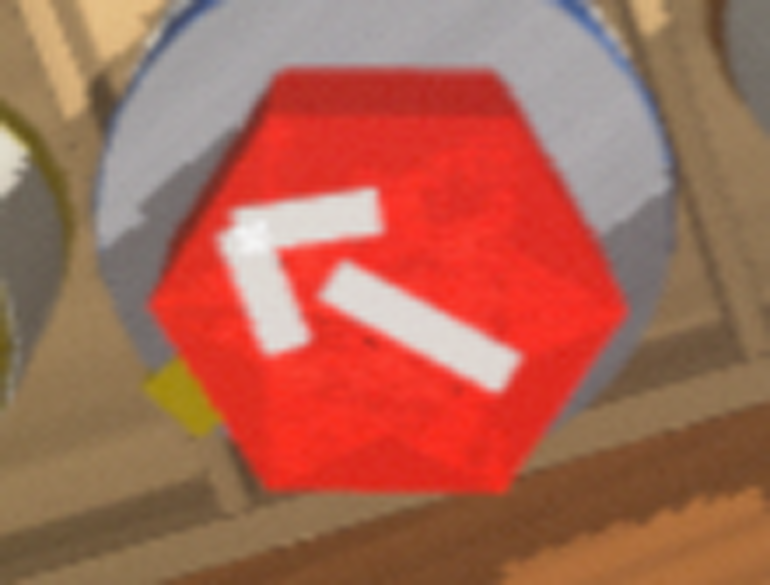

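```bash
python3 - <<'E'
from h import *
v=load("wrist");f=lambda L:np.array(L,float)/[7,6.5]+[230,140]
A=plane(v,f([(252,115),(518,115),(628,310),(507,490),(270,490),(148,300)]),.1645)[:,:2]
e=np.roll(A,-1,0)-A;c=A.mean(0);print("c",c,np.linalg.norm(e,axis=1).round(4),(np.degrees(np.arctan2(e[:,1],e[:,0]))%60).round(1), np.linalg.norm(A-c,axis=1).round(4))
a=plane(v,f([(508,370),(332,282),(236,232)]),.1645)[:,:2]
for d in(a[1]-a[0],a[2]-a[0],a[2]-c):print("arrow",np.degrees(np.arctan2(d[1],d[0])))
y=plane(v,f([(172,412),(185,400)]),.122)[:,:2]
for q in y:print("mark",q,np.linalg.norm(q-c),np.degrees(np.arctan2(*(q-c)[::-1])))
L=np.array([(213,196),(537,82)])/1.4;l=plane(v,L,.067)[:,:2];d=l[1]-l[0];print("caddy y dir",np.degrees(np.arctan2(d[1],d[0])),np.linalg.norm(d),l)
o=plane(v,np.array([(250,313)])/1.4,.187),plane(v,np.array([(556,235)])/1.4,.177);print("glue,oil tops",o)
E
```

```text
c [0.51575569 0.21111011] [0.0274 0.0254 0.025  0.0257 0.0261 0.024 ] [5.1 3.4 5.2 5.  4.  7.1] [0.026  0.0257 0.0255 0.0256 0.0254 0.0253]
arrow -143.95542488916757
arrow -144.32217138383115
arrow -143.52718032078477
mark [0.52785041 0.1765192 ] 0.03664442142674853 -70.72780079806543
mark [0.5270295  0.17872133] 0.03429478119282966 -70.80812675350452
caddy y dir 83.74540906352406 0.23340999527864992 [[0.44039523 0.10307784]
 [0.46582444 0.33509849]]
glue,oil tops (array([[0.50257634, 0.13413017, 0.187     ]]), array([[0.53302231, 0.2891905 , 0.177     ]]))
```

```bash
python3 - <<'E'
from h import *
for n,box in(("scene",(350,190,390,225)),("side",(278,172,302,196))):
    v=load(n);C=cloud(v);x0,y0,x1,y1=box
    m=np.zeros(C.shape[:2],bool);m[y0:y1,x0:x1]=1
    hsv=cv2.cvtColor(v.im,cv2.COLOR_RGB2HSV);h=hsv[...,0]
    m&=((C[...,2]>.160)&(C[...,2]<.169))&((h<9)|(h>170))
    ys,xs=np.nonzero(m);P=plane(v,np.c_[xs,ys],.1645)
    print(n,len(xs),(xs.min()+xs.max())/2,(ys.min()+ys.max())/2,P[:,:2].min(0),P[:,:2].max(0),P.mean(0))
v=load("scene");print(plane(v,[(369.7,205.5)],.1645))
E
```

```text
scene 230 369.5 205.0 [0.49196823 0.18552661] [0.54550522 0.23218735] [0.51805535 0.20884006 0.1645    ]
side 106 290.5 182.0 [0.49197558 0.17734375] [0.53904736 0.23260583] [0.51508093 0.20788366 0.1645    ]
[[0.52101981 0.20869704 0.1645    ]]
```

The arrow points along -145° and the mark along -71°, so the cap must turn about +74°. I'll grip the flats facing -25°/155°, the pair nearest the caddy's x axis, with tool yaw 65°. I'll turn there and look again.

carry_out:
  plan:
    - [0,0,0,0,0,10]
    - [0,0,0,0,0,10]
    - [0,0,0,0,0,10]
    - [0,0,0,0,0,10]
    - [0,0,0,0,0,10]
    - [0,0,0,0,0,10]
    - [0,0,0,0,0,10]
    - [0,0,0,0,0,10]
    - [0,0,0,0,0,10]
    - [0.25,-1.2,0,0,0,0]
    - [0,0,0,0,0,0]

```text
time: 3.08
tcp_pos: [0.5136, 0.2143, 0.2913]
orientation: [-3.141, -0.0, 1.145]
wrist_force: [0.7, 0.2, -0.5]
grip_width: 0.0856
```

```bash
python3 - <<'E'
from h import *
o=get_obs();print(o["tcp_pos"],np.degrees(o["orientation"]),o["joints"].round(3))
v=snap("wrist");cv2.imwrite("pics/w2.png",cv2.resize(v.im[120:300,150:420],None,fx=2.9,fy=2.9,interpolation=2)[:,:,::-1])
E
```

```text
[0.51358495 0.21429807 0.29133187] [-1.79970327e+02 -6.12719047e-03  6.56263371e+01] [0.182 0.095 1.582 0.    1.465 0.607]
```

View pics/w2.png

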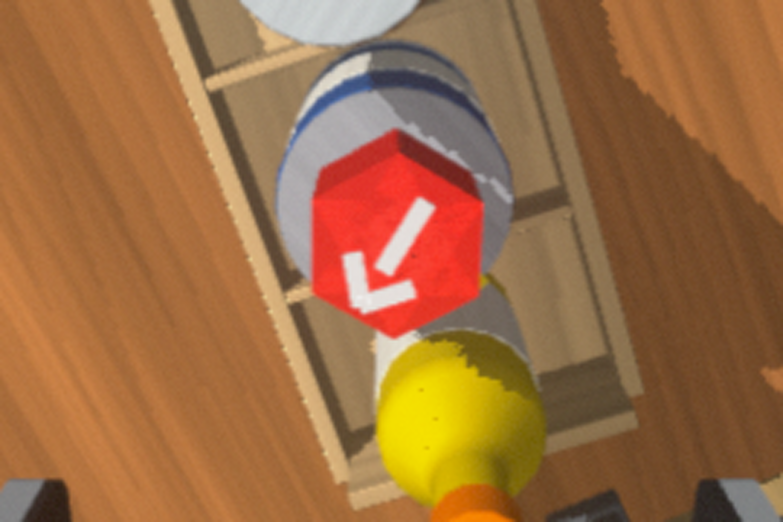

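In this view (2.9x, offset 150,120) the cap's side flats are vertical at x=313 and x=481, so they are square to the jaws. The arrow points down and left, as measured before.

```bash
python3 - <<'E'
from h import *
v=load("wrist");f=lambda L:np.array(L,float)/2.9+[150,120]
A=plane(v,f([(397,147),(482,200),(480,298),(395,338),(313,290),(314,195)]),.1645)[:,:2]
e=np.roll(A,-1,0)-A;c=A.mean(0);print("c",c,np.linalg.norm(e,axis=1).round(4),(np.degrees(np.arctan2(e[:,1],e[:,0]))%60).round(1), np.linalg.norm(A-c,axis=1).round(4))
a=plane(v,f([(425,205),(385,270),(360,308)]),.1645)[:,:2]
for d in(a[1]-a[0],a[2]-a[0],a[2]-c):print("arrow",np.degrees(np.arctan2(d[1],d[0])))
o=get_obs();R=Ro.from_euler('xyz',o["orientation"]).as_matrix();print((R.T@(np.array([*c,.136])-o["tcp_pos"])*100).round(2))
E
```

```text
c [0.51592103 0.21107873] [0.0258 0.0267 0.0251 0.0256 0.0258 0.0246] [3.3 6.1 2.5 3.4 3.9 6.1] [0.0262 0.025  0.0263 0.0257 0.0251 0.0253]
arrow -144.6398143354776
arrow -145.2838220145412
arrow -143.85326589684067
[-0.18  0.28 15.54]
```

The two views agree on the cap centre, (0.516, 0.211), within 0.2 mm. I'll go down and grip.

carry_out:
  plan:
    - [-0.2,0.3,2,0,0,0]
    - [0,0,4,0,0,0]
    - [0,0,4,0,0,0]
    - [0,0,3.5,0,0,0]
    - [0,0,1.5,0,0,0]
    - [0,0,0.9,0,0,0]
    - [0,0,0,0,0,0]

```text
time: 4.0
tcp_pos: [0.5172, 0.21, 0.1328]
orientation: [3.141, -0.0, 1.14]
wrist_force: [-0.8, 0.1, 0.2]
grip_width: 0.0854
```

carry_out:
  plan:
    - [0,0,0,0,0,0]
    - [0,0,0,0,0,0]
    - [0,0,0,0,0,0]
    - [0,0,0,0,0,0]
    - [0,0,0,0,0,0]
    - [0,0,0,0,0,0]
  grip: 3.8
  grip_force: 60

```text
time: 4.75
tcp_pos: [0.517, 0.2101, 0.1328]
orientation: [3.141, -0.001, 1.14]
wrist_force: [-2.3, 1.9, 6.2]
grip_width: 0.0434
```

carry_out:
  plan:
    - [0,0,0.3,0,0,0]
    - [0,0,0.3,0,0,0]
    - [0,0,0.2,0,0,0]
    - [0,0,0,0,0,0]
    - [0,0,0,0,0,0]

```text
time: 5.38
tcp_pos: [0.5173, 0.2101, 0.1256]
orientation: [3.141, -0.001, 1.14]
wrist_force: [-4.5, 0.5, 10.0]
grip_width: 0.0435
```

carry_out:
  plan:
    - [0,0,0.07,0,0,0]
    - [0,0,0,0,0,-4]
    - [0,0,0,0,0,-8]
    - [0,0,0,0,0,-8]

```text
time: 5.88
tcp_pos: [0.5177, 0.2107, 0.1252]
orientation: [3.139, -0.002, 1.494]
wrist_force: [-3.2, 2.4, 10.0]
grip_width: 0.043
```

```bash
python3 - <<'E'
from h import *
o=get_obs();print(o["tcp_pos"],np.degrees(o["orientation"]),o["wrist_force"],o["wrist_torque"])
v=snap("wrist");cv2.imwrite("pics/w3.png",cv2.resize(v.im,(700,525))[:,:,::-1])
E
```

```text
[0.51768262 0.21066242 0.12518752] [ 1.79876227e+02 -8.81116538e-02  8.55906335e+01] [-3.22346891  2.37876128  9.98552178] [ 0.33919892  0.52700271 -0.04042159]
```

View pics/w3.png

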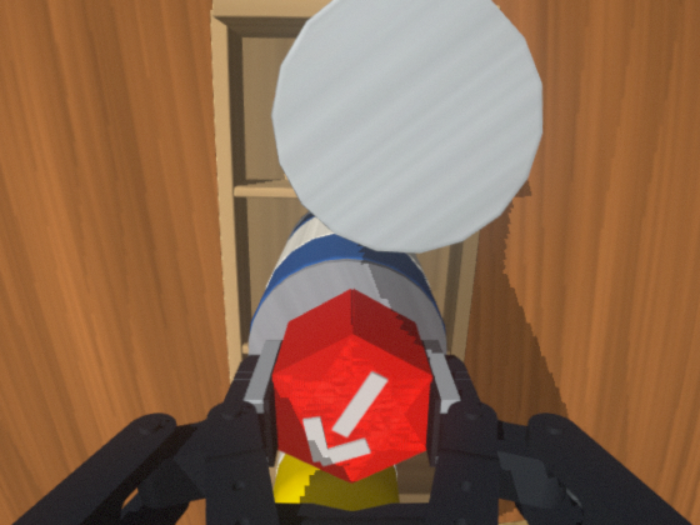

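The cap has turned with the jaws: the arrow's angle to the pads is unchanged and there is no reaction torque. I'll keep turning to tool yaw 139°.

carry_out:
  plan:
    - [0,0,0,0,0,-8]
    - [0,0,0,0,0,-8]
    - [0,0,0,0,0,-8]
    - [0,0,0,0,0,-8]
    - [0,0,0,0,0,-8]
    - [0,0,0,0,0,-8]
    - [0,0,0,0,0,-4]
    - [0,0,0,0,0,-1]
    - [0,0,0,0,0,0]
    - [0,0,0,0,0,0]

```text
time: 7.18
tcp_pos: [0.5179, 0.2107, 0.1253]
orientation: [3.139, 0.001, 2.414]
wrist_force: [-2.5, 2.2, 11.5]
grip_width: 0.0429
```

```bash
python3 - <<'E'
from h import *
o=get_obs();print(o["tcp_pos"],np.degrees(o["orientation"]),o["wrist_force"],o["wrist_torque"])
v=snap("wrist");s=snap("scene")
a=cv2.resize(v.im[100:],(560,320));b=cv2.resize(s.im[170:270,320:430],(330,300),interpolation=2)
o=np.zeros((620,560,3),np.uint8)[:600];o[:300,:330]=b;o[300:]=a[20:];cv2.imwrite("pics/w4.png",o[:,:,::-1])
E
```

```text
[0.51791834 0.21074798 0.12533906] [1.79825842e+02 6.19393633e-02 1.38327634e+02] [-2.49934771  2.24508771 11.52923573] [ 0.5344837   0.50383968 -0.03559145]
```

View pics/w4.png

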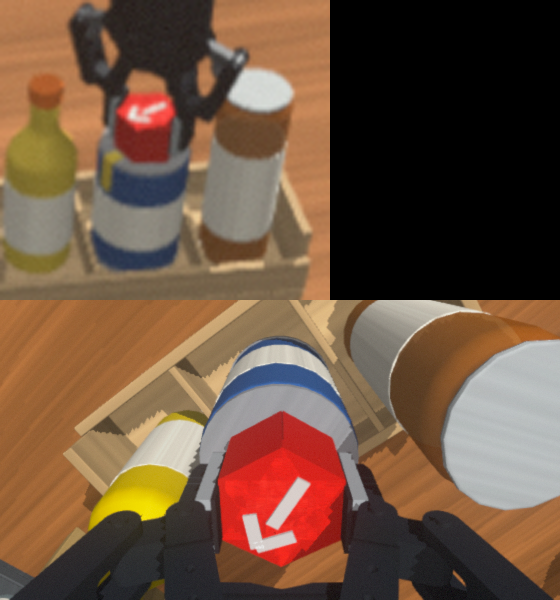

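The arrow points at the yellow mark in both views. I'll lift gently, check the force, then go up.

carry_out:
  plan:
    - [0,0,-0.5,0,0,0]
    - [0,0,-0.5,0,0,0]
    - [0,0,-0.7,0,0,0]
    - [0,0,-0.7,0,0,0]
    - [0,0,0,0,0,0]

```text
time: 7.9
tcp_pos: [0.5172, 0.2098, 0.1481]
orientation: [3.141, 0.001, 2.414]
wrist_force: [-0.2, 0.4, -0.7]
grip_width: 0.043
```

carry_out:
  plan:
    - [0,0,-2,0,0,0]
    - [0,0,-4,0,0,0]
    - [0,0,-4,0,0,0]
    - [0,0,-3.5,0,0,0]
    - [-1.5,-1.5,-0.5,0,0,0]
    - [-3,-2.9,0,0,0,0]
    - [-3.4,-3.2,0,0,0,0]
    - [-3.4,-3.2,0,0,0,0]
    - [-3.4,-3.2,0,0,0,0]
    - [-3.4,-3.2,0,0,0,0]
    - [-3.4,-3.2,0,0,0,0]
    - [-3.4,-3.2,0,0,0,0]

```text
time: 9.4
tcp_pos: [0.5456, -0.1335, 0.2872]
orientation: [-3.141, -0.001, 2.414]
wrist_force: [0.3, -0.3, -0.3]
grip_width: 0.0429
```

carry_out:
  plan:
    - [-3.4,-3.2,0,0,0,0]
    - [-3.4,-3.2,0,0,0,0]
    - [-3.2,-3.1,0,0,0,0]
    - [-3,-2.9,0,0,0,0]
    - [-2.0,-2.0,0,0,0,0]
    - [0,0,0,0,0,8]
    - [0,0,0,0,0,10]
    - [0,0,0,0,0,10]
    - [0,0,0,0,0,8.8]
    - [0,0,0,0,0,0]

```text
time: 10.65
tcp_pos: [0.5619, -0.3393, 0.2869]
orientation: [-3.141, -0.001, 1.773]
wrist_force: [-1.3, -0.7, -1.2]
grip_width: 0.043
```

```bash
python3 - <<'E'
from h import *
o=get_obs();print(o["time"],o["tcp_pos"],np.degrees(o["orientation"]),o["grip_width"])
v=snap("wrist");s=snap("scene");d=snap("side")
a=cv2.resize(v.im,(560,420));b=cv2.resize(s.im[180:360,80:300],None,fx=1.2,fy=1.2);c=cv2.resize(d.im[250:400,230:420],(228,180))
o=np.zeros((600,788,3),np.uint8);o[:420,:560]=a;o[420:,560:]=c;o[0:216,524:788]=b
cv2.imwrite("pics/w5.png",o[:,:,::-1])
# pad ellipse in side and scene by depth-independent colour mask
for n,(x0,y0,x1,y1) in(("scene",(115,288,156,322)),("side",(320,337,360,368))):
    w=load(n);h=cv2.cvtColor(w.im,cv2.COLOR_RGB2HSV)
    m=((h[...,0]>3)&(h[...,0]<20)&(h[...,1]>70)&(h[...,2]>70)).astype(np.uint8)
    k=np.zeros_like(m);k[y0:y1,x0:x1]=m[y0:y1,x0:x1]
    q=max(cv2.findContours(k,0,1)[0],key=cv2.contourArea);e=cv2.fitEllipse(cv2.convexHull(q));print(n,e,plane(w,[e[0]],.008))
E
```

```text
10.65 [ 0.56186506 -0.3392529   0.28693659] [-1.79957489e+02 -4.28144047e-02  1.01587948e+02] 0.04302371877421995
scene ((135.58143615722656, 305.1162414550781), (22.19374656677246, 31.016368865966797), 72.9433364868164) [[ 0.5637532  -0.34573747  0.008     ]]
side ((339.404541015625, 351.3966369628906), (23.18352699279785, 30.272464752197266), 96.64555358886719) [[ 0.5622686  -0.34696369  0.008     ]]
```

View pics/w5.png

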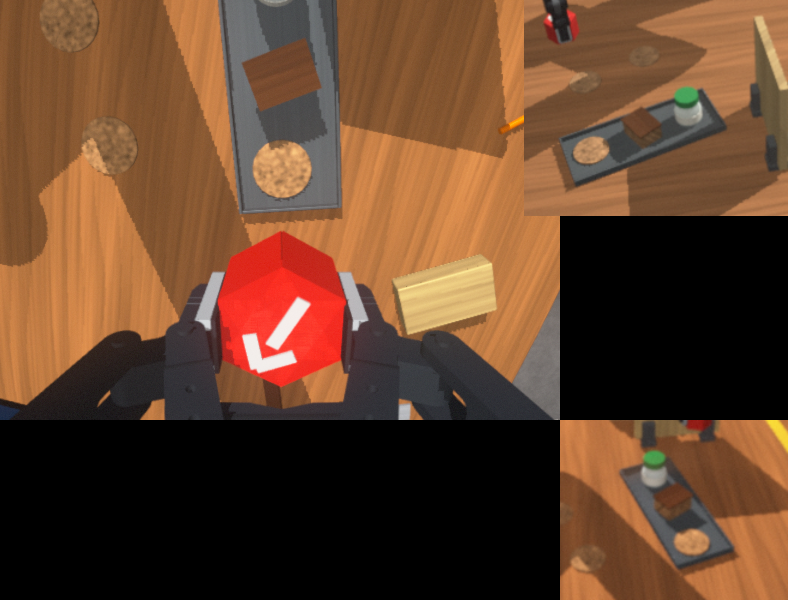

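The wrist view shows the cap upright in the jaws and the pad at (282,169). The jaws lie across the tray, clear of the sanding block at (282,75).

```bash
python3 - <<'E'
from h import *
v=load("wrist");p=plane(v,[(282,169.5)],.008)[0];print(p)
o=get_obs();R=Ro.from_euler('xyz',o["orientation"]).as_matrix();t=(p+[.5633,-.3465,.008])/2
print(t,(R.T@(t-o["tcp_pos"])*100).round(2))
E
```

```text
[ 0.56308409 -0.34545031  0.008     ]
[ 0.56319204 -0.34597515  0.008     ] [-6.900e-01 -1.000e-02  2.793e+01]
```

carry_out:
  plan:
    - [-0.7,0,2,0,0,0]
    - [0,0,4,0,0,0]
    - [0,0,4,0,0,0]
    - [0,0,4,0,0,0]
    - [0,0,4,0,0,0]
    - [0,0,4,0,0,0]
    - [0,0,2.5,0,0,0]
    - [0,0,1.5,0,0,0]
    - [0,0,0.7,0,0,0]
    - [0,0,0,0,0,0]
    - [0,0,0,0,0,0]

```text
time: 12.18
tcp_pos: [0.5643, -0.3468, 0.0219]
orientation: [3.14, 0.002, 1.772]
wrist_force: [0.1, 0.2, -1.1]
grip_width: 0.0432
```

carry_out:
  plan:
    - [0,0,0.15,0,0,0]
    - [0,0,0.1,0,0,0]
    - [0,0,0.1,0,0,0]
    - [0,0,0.1,0,0,0]
    - [0,0,0,0,0,0]

```text
time: 12.8
tcp_pos: [0.5634, -0.3461, 0.0159]
orientation: [-3.141, -0.0, 1.772]
wrist_force: [0.5, 0.1, -0.3]
grip_width: 0.0434
```

carry_out:
  plan:
    - [0,0,0.1,0,0,0]
    - [0,0,0.1,0,0,0]
    - [0,0,0.1,0,0,0]
    - [0,0,0,0,0,0]

```text
time: 13.3
tcp_pos: [0.5635, -0.3461, 0.013]
orientation: [-3.141, -0.0, 1.772]
wrist_force: [0.2, 0.0, -1.3]
grip_width: 0.0432
```

carry_out:
  plan:
    - [0,0,0.1,0,0,0]
    - [0,0,0,0,0,0]

```text
time: 13.55
tcp_pos: [0.5635, -0.346, 0.012]
orientation: [-3.141, -0.0, 1.772]
wrist_force: [1.2, 0.8, -0.5]
grip_width: 0.0433
```

carry_out:
  plan:
    - [0,0,0.1,0,0,0]
    - [0,0,0,0,0,0]

```text
time: 13.8
tcp_pos: [0.5636, -0.3462, 0.0112]
orientation: [3.141, 0.0, 1.772]
wrist_force: [-0.5, -0.7, 0.5]
grip_width: 0.0432
```

carry_out:
  plan:
    - [0,0,0.1,0,0,0]
    - [0,0,0,0,0,0]
    - [0,0,0,0,0,0]

```text
time: 14.18
tcp_pos: [0.5637, -0.3463, 0.0111]
orientation: [3.141, 0.0, 1.772]
wrist_force: [-2.7, 1.4, 6.4]
grip_width: 0.0433
```

The cap has touched down on the pad (6 N, and z stopped). I'll ease off, open, and go straight up.

carry_out:
  plan:
    - [0,0,-0.05,0,0,0]
    - [0,0,0,0,0,0]
    - [0,0,0,0,0,0]
    - [0,0,0,0,0,0]
    - [0,0,0,0,0,0]
  grip: 7

```text
time: 14.8
tcp_pos: [0.5635, -0.3461, 0.0105]
orientation: [-3.142, -0.0, 1.772]
wrist_force: [-0.3, -0.2, 0.2]
grip_width: 0.0701
```

carry_out:
  plan:
    - [0,0,-0.5,0,0,0]
    - [0,0,-1.5,0,0,0]
    - [0,0,-3,0,0,0]
    - [0,0,-4,0,0,0]
    - [0,0,-4,0,0,0]
    - [0,0,-3,0,0,0]
    - [0,0,-1,0,0,0]
    - [0,0,0,0,0,0]

```text
time: 15.8
tcp_pos: [0.5637, -0.3463, 0.1814]
orientation: [3.141, 0.001, 1.772]
wrist_force: [0.1, 0.2, -0.7]
grip_width: 0.0698
```

```bash
python3 - <<'E'
from h import *
o=get_obs();print(o["time"],o["tcp_pos"],o["grip_width"],o["wrist_force"])
v=snap("wrist");s=snap("side");sc=snap("scene")
C=cloud(v);h=cv2.cvtColor(v.im,cv2.COLOR_RGB2HSV);m=((h[...,0]<6)|(h[...,0]>172))&(h[...,1]>150)
T=C[m&(C[...,2]>.036)];print("cap top",len(T),T.mean(0),(T.min(0)+T.max(0))/2)
A=np.c_[T[:,:2]-T[:,:2].mean(0),np.ones(len(T))];print("tilt slopes",np.linalg.lstsq(A,T[:,2],rcond=None)[0])
o=np.zeros((420,800,3),np.uint8);o[:,:560]=v.im;o[:200,560:]=cv2.resize(s.im[280:380,280:400],(240,200));o[210:410,560:]=cv2.resize(sc.im[230:330,100:220],(240,200))
cv2.imwrite("pics/w6.png",o[:,:,::-1])
E
```

```text
15.8 [ 0.56372332 -0.34629352  0.18136203] 0.06983936715376676 [ 0.09197404  0.24290729 -0.7192673 ]
cap top 2228 [ 0.56313741 -0.34278899  0.04395822] [ 0.56288329 -0.31787123  0.18016121]
tilt slopes [-0.08985416  0.68472989  0.04395822]
```

View pics/w6.png

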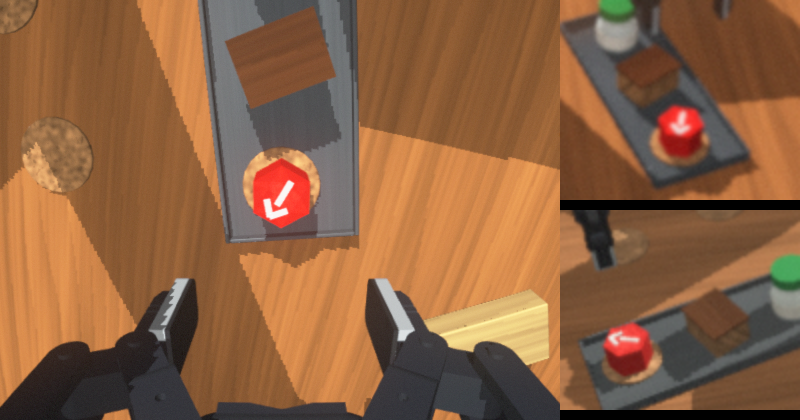

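The cap stands on the pad, released, and its neighbours are undisturbed. The tilt fit picked up some stray pixels, so I'll repeat it on the top face only and hand in.

```bash
python3 - <<'E'
from h import *
v=load("wrist");C=cloud(v);h=cv2.cvtColor(v.im,cv2.COLOR_RGB2HSV);m=((h[...,0]<6)|(h[...,0]>172))&(h[...,1]>150)
m[:, :240]=0;m[:,325:]=0;m[:150]=0;m[235:]=0
m=cv2.erode(m.astype(np.uint8),np.ones((3,3)))>0
T=C[m&(C[...,2]>.038)&(C[...,2]<.048)];print(len(T),(T.min(0)+T.max(0))/2,np.median(T[:,2]))
A=np.c_[T[:,:2]-T[:,:2].mean(0),np.ones(len(T))];print("slopes",np.linalg.lstsq(A,T[:,2],rcond=None)[0])
s=np.median(T[:,2])
if .035<s<.048: print(close_job())
E
```

```text
1855 [ 0.56308455 -0.34524282  0.04144507] 0.042455319626296284
slopes [ 0.00070493 -0.0043272   0.04240838]
the job is handed in; nothing more can be done
None
```

The red cap is off the blue can and standing rim down on the cork pad in the tray, and the job is handed in. The station gave no verdict, so what follows comes from my own checks.

- **Opening:** I gripped the cap across two flats, pushed it down about 8 mm (10–11.5 N) and turned it 73° anticlockwise. The pictures showed the arrow on the yellow mark, within about 1° by my measurement. The cap lifted off with no resistance.
- **Placing:** I carried it over the board, set it down with about 6 N of contact and opened the fingers. I then rose clear, about 14 cm above the cap's top. I handed in at about 16 s of the 45 s allowed.
- **Last checks:** The cap's centre is within about 1 mm of the pad's. Its top is 42.4 mm above the bench (42 mm expected) and its tilt is below 0.01 rad. The sanding block and jar looked undisturbed in the last pictures. I last saw the glue bottle and oil can standing in the view just before the lift, and did not look at them again.
- **Disagreements:**
  - My first tilt fit was wrong because it included stray red pixels; repeated on the top face alone, it agreed.
  - The early fixed-camera estimates of the cap's position differed from the wrist camera's by 2–5 mm. I used the wrist camera's, where two views agreed within 0.2 mm.

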